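Pack the nozzle box and latch the case

ROBOT

A 6-joint arm with a two-finger parallel gripper is mounted at the origin on a cart in front of the work surface, level with it; the furniture and walls round the work are solid. World frame = base frame: x ahead of the robot, y to its left, z up, the work surface at z = 0. Lengths are in m, angles in rad, forces in N, time in s.
With the tool pointing down it reaches from about 0.35 to 0.775 m from the base axis. Payload 5.5 kg.
Tool frame: the origin (TCP) lies at the very end of the fingers, on their centre line; the grasp point (between the pads) lies 19 mm behind it; z points along the fingers, y is the line along which they close (so a half turn about z gives the same grasp; the last joint's range is limited). The gripper opens to 85 mm and grips with 20 to 120 N. Pads are 22 mm wide; open, the fingers measure 114 mm over their backs; the gripper's body (76 mm by 85 mm) begins 54 mm behind the grasp point. The pads swing forward as they close: fully open they stand 13 mm farther back than shut.
Start: joints at [1.009, 0.313, 0.046, 1.304, 0, 1.431], TCP at [0.235, 0.525, 0.192] pointing down, gripper open.
Joint ranges: [-2.76, 2.76], [-0.86, 1.69], [-1.03, 1.26], [-2.2, 2.34], [-1.47, 1.5], [-3.14, 3.14]. Speed limits (rad/s): [2.57, 2.57, 3.14, 3.14, 3.14, 3.14].

INTERFACE

Orientations are given as a unit quaternion [x, y, z, w].
In Python, from bench import r gives the robot as it stands.
- The arm moves only by the tool apply_moves, never from a script. Its argument "motion" is a list of rows, each a list of 7 numbers: the shift along the world's x, y, z in shares of 0.75 m (1.0 is 0.75 m), then the turn, a rotation vector about the world's x, y, z in shares of pi rad (1.0 is pi rad), then the finger opening in m, from 0 to 0.0854. A call has 1 to 5 rows; each row is the pose to reach, as a shift and turn from the pose commanded when the call began; what a row does not reach only later rows make up. A row lasts 1/10 s, in which the tool goes at most 50 mm and 8.59 degrees, less where a joint would pass 70% of its speed; a pose out of reach is approached as far as the arm can. A shift or turn number past 1, either way, is cut back to 1. A call with a gripper value outside its range is refused whole. The fingers move at their own pace and stop on an object; the grip force is fixed at half the most. Time passes only in rows, so rows that repeat a pose let the fingers close. It gives the time, the measured TCP pose, the force, the opening and the grip force at its end, in the units of the state.
- r.get_state(): the state, without advancing time (a new reading comes with each control period).
- r.grab_frame(name): name is "side" or "top" or "wrist"; returns (picture, depth): 480x640x3 uint8, red, green, blue; 480x640 float32, m along the optical axis (not along the pixel's ray), 0 where there is no reading.
- r.get_calibration(name): a dict with "mtx" (3x3 intrinsics, pixels), "dist" ([k1, k2, p1, p2, k3] as OpenCV has them; the pictures are not rectified), "R" (3x3) and "t" (3): a world point X has camera coordinates R X + t. Camera axes: x right, y down, z forward; pixel columns grow to the right and rows downward; lengths in m; the calibration is good to about 2 mm. A picture is of the moment at which its call begins: read the wrist's pose just before it. get_calibration takes no time and is no camera call; for the wrist camera it gives the pose at the moment of the call.
- r.hand_in(): hands the job in; it is judged then, once.
The state is a dict: "time": time; "joints": joint angles; "joint_velocities": joint speeds; "effort": joint torques, N m; "tcp_pos": TCP position; "orientation": TCP orientation; "force": force on the tool from outside, world axes, zero at the start; "wrist_torque": the same for the moment, N m; "width": finger opening in m; "finger_force": force on a finger pad.
Only numpy, scipy, OpenCV 4.12 (cv2) and the standard library are available. Lean on these libraries where they do the work, as an engineer would, in place of code of your own. Each camera call takes 0.05 s, during which the arm holds its last target. There are 200 camera calls.

TASK

Lay the black nozzle box flat inside the blue case and let go of it, then shut the lid. While the latch lever is still standing up, swing the wire loop over so that its cross bar lies behind the steel hook on the lid, and then press the lever down over centre until it lies flat on the sloping front, with the loop pulled tight under the hook. Leave everything else on the bench where it is.

Things in the scene. Friction and masses are not known exactly. Their poses are not given: they have to be found in the camera images.
- case: blue case, 150 mm wide, fixed. Origin: on the bench, mid-width, 80 mm in front of the outer back wall; x points from its front to its back, y to the left seen from the front, z up. Body 55 mm high, walls 4 mm. The front slopes back at 45 degrees: outer face at x = z - 138 mm (x = -83 mm at the rim)
- case_floor (a point): middle of the foam floor inside the case: at x = -10, y = 0, z = 10 mm of the case. Floor about it: x from -110 to 70 mm, y from -70 to 70 mm. Mouth at the rim (z = 55 mm): x from -77 to 76 mm, y from -71 to 71 mm. To the case's right stands a tall printer (frame over 0.5 m high, world y up to 0.07 m; a bracket at z = 0.13 to 0.18 m up to y = 0.13 m): pass round its front
- case_lid (a joint): lid hinge, rad: 0 shut, grows as the lid opens up and backwards, at most 1.95. Axis along the case's y at x = 83, z = 56 mm of the case. Shut, the lid's flat top (x from -56 to 80 mm) is at z = 84 mm, a middle panel at 85.5 mm. Stiff: it stays where it is left, 2 to 3 N at the front edge move it. Starts at 1.55 to 1.8; can be pushed over from behind, then down
- lid_top_front (a point): point on the lid's outer (top) face, mid-width, 14 mm behind its front edge: 125 mm from the hinge axis along the lid and 28 mm out from it
- keeper: steel hook on the lid's sloping front, 22 mm wide. Origin: on the slope, under the bar's latched place. Lid shut: x points up the slope (45 degrees), z out of it. Base plate to z = 3.5 mm, upright x -7.5 to -2.5 mm, lip at z = 10 to 13.5 mm reaching to x = 2.8 mm. The bar passes behind the lip onto the plate (centre x over 5.5, z = 6 mm), then is drawn under the lip to x = 0
- lever_pivot (a point): axis of the lever, along the case's y, at x = -99, z = 53 mm of the case, 10 mm out of the sloping front
- latch_lever (a joint): lever hinge, rad: 0 flat on the slope, pointing down and to the front; grows as it swings up and back, at most 2.1; 0.79 points straight to the front, 2.36 would be upright. Starts at 1.75 to 2.1 and stays where left. 24 mm wide, 5 mm thick, red grip. With the loop hooked it is stiff below about 0.7 (2 to 3 N at the tip), goes over centre near 0.28, then stays down; well above it springs back
- lever_tip (a point): middle of the lever's end, 55 mm from its pivot axis
- latch_loop (a joint): hinge of the wire loop on the lever, rad. Elevation of the loop above the case's +x direction = 0.785 + latch_loop - latch_lever. 3.14: folded along the lever, 3.3 at most; falls as the loop swings to the hook. Starts above 2.75, standing up or leaning to the front; light friction, tilted far it drops. With the lever at 1.75 or more, pushing the tab back and down puts the bar behind the hook
- loop_hinge (a point): axis of the loop's hinge, along the case's y, carried by the lever 16 mm from lever_pivot; seen from the pivot its elevation above the case's +x direction is 4.10 rad - latch_lever (lever upright: above the pivot)
- loop_bar (a point): middle of the loop's cross bar (5 mm round steel, 36 mm wide), 50 mm from the loop's hinge. The loop's two wires pass outside the lever and the hook. The bar is sprung (8 N/mm): the loop stretches up to 8 mm
- loop_tab (a point): middle of the loop's yellow finger tab beyond the bar: 30 mm long (52 to 82 mm from the loop's hinge), 20 mm wide (along the case's y), 8 mm thick
- nozzle_box: flat black box with brass printer nozzles, 52 (x) by 75 (y) by 12 mm; origin under its middle; loose, about 45 g
- sanding_block: dark grey sanding sponge with orange underside, 45 x 68 x 24 mm, loose bystander; origin under its middle
- tape_roll: roll of beige tape, 103 mm across, 25 mm high, loose bystander behind the case; origin under its middle
- clip_06: small black plastic clip, 36 x 15 x 9 mm, loose bystander
- clip_07: small black plastic clip, 36 x 15 x 9 mm, loose bystander

How it is judged:
On the way, in this order (a step that is already met when the one before it is completed fails the run):
1. the nozzle box lies flat inside the case and is let go (x of nozzle_box in the frame of case between -0.09 and 0.07 m and y of nozzle_box in the frame of case between -0.07 and 0.07 m and height (world z) of nozzle_box below 0.02 m and angle between nozzle_box's own z axis and vertical below 0.15 rad and contact force between the fingers and nozzle_box below 0.1 N), for 0.2 s.
2. the lid is shut (hinge under 0.04 rad) (value of joint case_lid below 0.04 rad), for 0.2 s.
3. the loop's bar lies behind the hook, below its lip, with the lever still standing (over 1.0 rad) (value of joint latch_lever above 1 rad and x of loop_bar in the frame of keeper between -0.003 and 0.02 m and z of loop_bar in the frame of keeper below 0.0095 m and value of joint case_lid below 0.04 rad), for 0.2 s.
At the end, for the whole second after the job is handed in: The nozzle box lies flat (within 0.15 rad) on the floor inside the case, at rest; the lid is shut (under 0.04 rad); the lever is down (under 0.12 rad); the loop's bar sits in the hook under its lip (within 4 mm of its latched place along the slope, bar centre under 9.5 mm above the slope) (value of joint latch_lever below 0.12 rad and value of joint case_lid below 0.04 rad and x of loop_bar in the frame of keeper between -0.004 and 0.004 m and z of loop_bar in the frame of keeper between 0 and 0.0095 m and x of nozzle_box in the frame of case between -0.09 and 0.07 m and y of nozzle_box in the frame of case between -0.07 and 0.07 m and height (world z) of nozzle_box below 0.02 m and angle between nozzle_box's own z axis and vertical below 0.15 rad and linear speed of nozzle_box below 0.02 m/s); the robot touches nothing.
It fails at once if a bystander (sanding block, tape roll, clip) is shifted by more than 20 mm (distance of any of sanding_block, tape_roll, clip_06, clip_07 from where it was at the start of the episode above 0.02 m).
It also fails if it takes over 72 s, if anything falls off the work surface, if the arm or the gripper's body presses on something with over 40 N, if the wrist force passes 120 N, or if a joint passes its speed limit or range.

## Working session

There is one attempt and no reset: what is moved stays moved. The work goes in short steps, Python scripts to look and compute and a tool call to move; the robot and the scene stay as the last step left them, time stands still between calls to the robot, and variables do not carry over. Pictures are saved under pics/ and viewed, at most 10 in all, crops included, and the job is handed in when it is done.

Besides the shell and the picture viewer there is one more tool, called by a JSON object that holds its "method" and its "body". apply_moves: Moves the arm, as the interface text tells. Its arguments: {"type":"object","properties":{"motion":{"type":"array"}},"required":["motion"]}

```bash
mkdir -p pics; ls
cat > h.py <<'E'
import numpy as np, cv2
from bench import r
def save(name, fn, crop=None, scale=1):
    c=r.get_calibration(name); p,d=r.grab_frame(name)
    np.savez(f'pics/{fn}.npz',p=p,d=d,**{k:np.array(c[k]) for k in('mtx','dist','R','t')})
    cv2.imwrite(f'pics/{fn}.png',p[:,:,::-1])
def pt(fn,u,v,z=None,win=1):
    f=np.load(f'pics/{fn}.npz'); d=f['d']
    n=cv2.undistortPoints(np.array([[[u,v]]],float),f['mtx'],f['dist'])[0,0]
    ray=np.array([n[0],n[1],1.])
    o=-f['R'].T@f['t'].ravel(); w=f['R'].T@ray
    if z is not None: return o+w*(z-o[2])/w[2]
    w_=d[int(v)-win:int(v)+win+1,int(u)-win:int(u)+win+1]; w_=w_[w_>0]
    return o+w*np.median(w_) if len(w_) else None
def cloud(fn):
    f=np.load(f'pics/{fn}.npz'); d=f['d']; v,u=np.nonzero(d>0)
    n=cv2.undistortPoints(np.stack([u,v],-1).astype(float)[:,None],f['mtx'],f['dist'])[:,0]
    c=np.c_[n,np.ones(len(n))]*d[v,u][:,None]
    return (c-f['t'].ravel())@f['R'], f['p'][v,u], u, v
E
python3 - <<'E'
from h import *
for n in('top','side'):
    save(n,n+'0')
a=cv2.imread('pics/top0.png');b=cv2.imread('pics/side0.png')
for n in('top','side','wrist'):
    c=r.get_calibration(n);R=np.array(c['R']);print(n,-R.T@np.array(c['t']),R[2])
print(r.get_state())
E
```

```text
pics
top [0.44768085 0.36406644 1.26871505] [ 9.41564245e-02 -8.67464415e-04 -9.95557038e-01]
side [0.2818431  1.3833404  0.67904296] [ 0.21256458 -0.84594047 -0.48908182]
wrist [0.15929878 0.55761472 0.37367128] [ 0.29155917 -0.13262568 -0.94731393]
{'time': 0.1, 'joints': array([1.00942012e+00, 3.13941889e-01, 4.50940887e-02, 1.30361178e+00,
       3.35847254e-06, 1.43119465e+00]), 'joint_velocities': array([ 6.36252545e-05, -3.11497129e-03,  3.24807066e-03,  1.51683582e-03,
       -6.11649463e-04, -9.01483321e-04]), 'effort': array([ 2.74660189e-03, -4.81724346e+01,  2.99245155e+01,  1.27028799e-02,
       -6.74884404e-05, -1.62009098e-05]), 'tcp_pos': array([0.23512045, 0.52415739, 0.19118928]), 'orientation': array([ 2.09327521e-01,  9.77845232e-01, -7.80492647e-04, -2.87122528e-04]), 'force': array([-0.12312575, -0.26129892, -1.0652277 ]), 'wrist_torque': array([-0.05462261,  0.01537005, -0.07618587]), 'finger_force': 0.0, 'width': 0.08538182058806154}
```

View pics/top0.png

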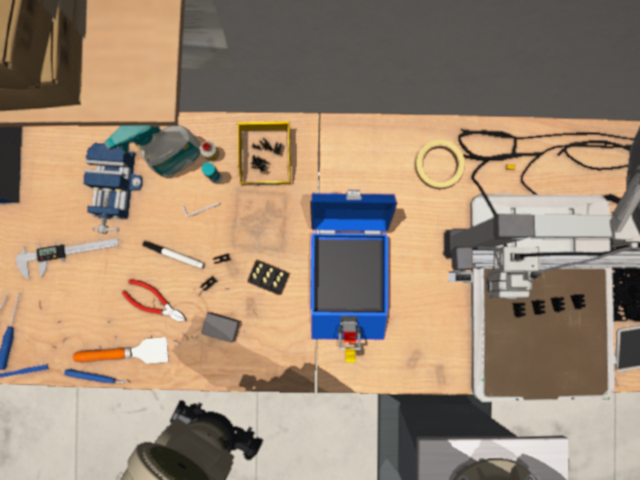

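View pics/side0.png

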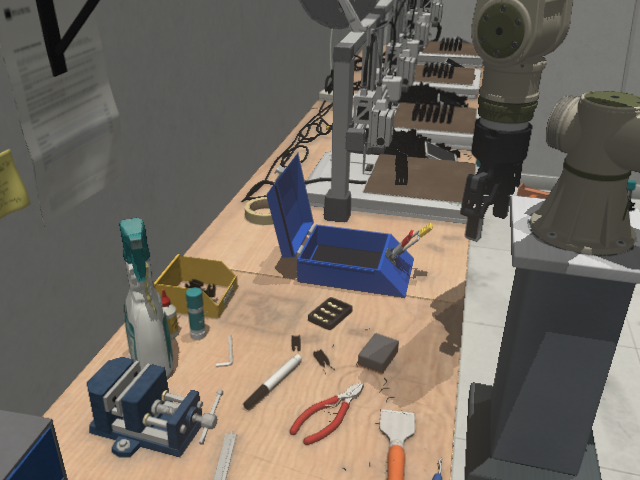

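The top view shows the case at about (350,285) with its lid standing up at the back. The lever and yellow tab are at (349,345), the nozzle box at (268,277), the clips at (222,258) and (209,283), and the sponge at (220,327). The side view shows the same layout, with the loop leaning to the front at (425,230).

Run:
```python
from h import *
a=cv2.imread('pics/top0.png')[220:380,190:400];b=cv2.imread('pics/side0.png')[140:310,260:450]
a=cv2.resize(a,(800,600),interpolation=cv2.INTER_CUBIC);
cv2.imwrite('pics/c1.png',a)
X,P,u,v=cloud('top0'); 
P=P.astype(int)
# nozzle box: dark, z>6mm
def rect(m,n):
    q=X[m]; c=cv2.minAreaRect(q[:,:2].astype(np.float32)); print(n,m.sum(),c,np.median(q[:,2]))
box=lambda u0,u1,v0,v1:(u>=u0)&(u<u1)&(v>=v0)&(v<v1)
rect(box(243,295,255,299)&(X[:,2]>.006),'nozzle')
rect(box(195,245,308,346)&(X[:,2]>.012),'sponge')
rect(box(212,235,250,266)&(X[:,2]>.005),'clipA'); rect(box(196,219,274,294)&(X[:,2]>.005),'clipB')
rect(box(300,400,225,345)&(abs(X[:,2]-.055)<.005),'rim')
blue=(P[:,2]>P[:,0]+50)
rect(box(300,400,230,345)&blue&(abs(X[:,2]-.054)<.006),'rimblue')
rect(box(410,470,135,195)&(X[:,2]>.015)&(X[:,2]<.03),'tape')
S,Q,us,vs=cloud('side0');Q=Q.astype(int)
bs=(Q[:,2]>Q[:,0]+40)&(us>260)&(us<420)&(vs>150)&(vs<300)
np.set_printoptions(precision=4,suppress=True)
for nm,m in(('yellow',(Q[:,0]>150)&(Q[:,1]>120)&(Q[:,2]<90)&(us>400)&(us<440)&(vs>215)&(vs<245)),('red',(Q[:,0]>130)&(Q[:,1]<80)&(us>390)&(us<420)&(vs>225)&(vs<255))):
    print(nm,m.sum(),np.median(S[m],0),S[m].min(0),S[m].max(0))
for nm,m in(('yellowT',(P[:,0]>150)&(P[:,1]>120)&(P[:,2]<90)&box(335,365,340,370)),('redT',(P[:,0]>110)&(P[:,1]<60)&box(335,365,325,350))):
    print(nm,m.sum(),np.median(X[m],0),X[m].min(0),X[m].max(0), u[m].mean(),v[m].mean())
# lid
for nm,C,m in(('lidS',S,bs&(S[:,2]>.08)),('lidT',X,box(305,400,190,235)&blue&(X[:,2]>.08))):
    q=C[m]; c=q.mean(0); print(nm,m.sum(),c,q.min(0),q.max(0)); print(np.linalg.svd(q-c,full_matrices=False)[2])
```

```text
nozzle 536 ((0.4832443296909332, 0.4711575210094452), (0.08582436293363571, 0.09113860875368118), 20.121051788330078) 0.010910152812592637
sponge 743 ((0.3775302767753601, 0.5688340663909912), (0.06723134964704514, 0.04592755064368248), 75.051513671875) 0.023446038042525884
clipA 97 ((0.5249587893486023, 0.568869411945343), (0.02476833201944828, 0.04712054133415222), 24.65565299987793) 0.008312705702950165
clipB 100 ((0.466041624546051, 0.6021372675895691), (0.03713802248239517, 0.03663110360503197), 80.65564727783203) 0.008118059215719096
rim 1218 ((0.48739802837371826, 0.3078859746456146), (0.19943134486675262, 0.1536511778831482), 0.22550281882286072) 0.05497947861632259
rimblue 1039 ((0.4870568513870239, 0.30759772658348083), (0.1798730492591858, 0.15345297753810883), 0.22331343591213226) 0.05427799859226735
tape 990 ((0.7250067591667175, 0.10863848030567169), (0.10181386768817902, 0.11865021288394928), 14.630976676940918) 0.023746532438877865
yellow 59 [0.3319 0.314  0.12  ] [0.3202 0.1264 0.0019] [0.3467 0.3226 0.1289]
red 30 [0.3676 0.3125 0.0921] [0.3573 0.3022 0.083 ] [0.3736 0.3227 0.1074]
yellowT 146 [0.3351 0.3071 0.1185] [0.3229 0.297  0.1007] [0.3469 0.3168 0.1294] 349.93150684931504 354.94520547945206
redT 112 [0.3687 0.3071 0.0914] [0.3596 0.2959 0.0772] [0.3758 0.3194 0.107 ] 349.375 336.0357142857143
lidS 1232 [0.6029 0.3199 0.1311] [0.5772 0.2311 0.08  ] [0.6259 0.3889 0.2167]
[[ 0.0454  0.9774  0.2065]
 [ 0.1095 -0.2103  0.9715]
 [-0.993   0.0215  0.1165]]
lidT 1672 [0.6127 0.3057 0.1495] [0.5807 0.2334 0.0801] [0.6275 0.3816 0.2217]
[[-0.0554 -0.7874 -0.614 ]
 [-0.0536  0.6164 -0.7856]
 [-0.997   0.0106  0.0764]]
```

View pics/c1.png

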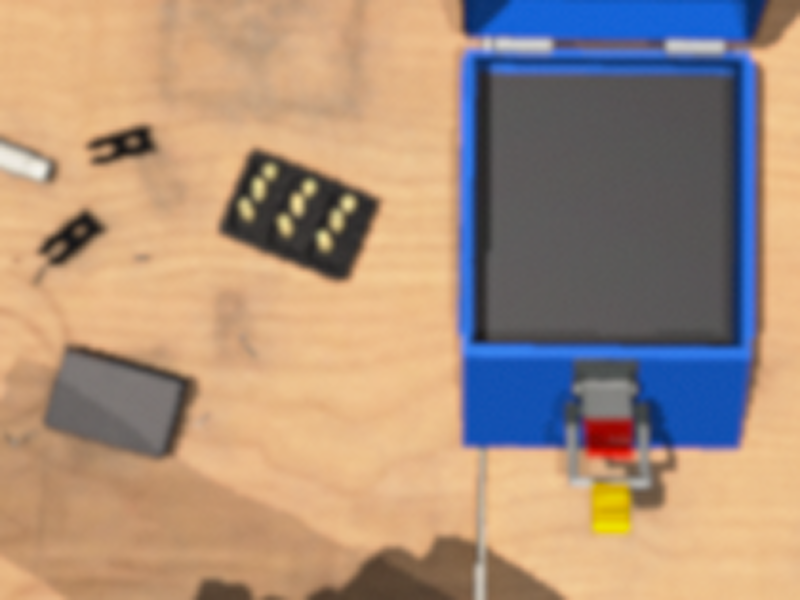

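The enlarged crop shows the box corners at (255,150), (380,200), (345,280) and (220,232). The rim corners are at (463,53), (755,53), (752,350) and (465,350). The lever is up, with its red grip at (609,437), and the tab is at (611,508).

Run:
```python
from h import *
np.set_printoptions(precision=4,suppress=True)
g=lambda x,y,z:pt('top0',190+x/3.8095-.4,220+y/3.75-.4,z)
B=[g(*q,.012) for q in((255,150),(380,200),(345,280),(220,232))]
B=np.array(B);print(B,B.mean(0)); l=B[1]-B[0]+B[2]-B[3];w=B[0]-B[3]+B[1]-B[2]
print('long',np.linalg.norm(l)/2,np.arctan2(l[1],l[0]),'short',np.linalg.norm(w)/2,np.arctan2(w[1],w[0]))
C=np.array([g(*q,.055) for q in((463,53),(755,53),(752,350),(465,350))]);print(C,C.mean(0))
F=np.array([g(*q,.0) for q in((463,447),(742,447))]);print('front bottom',F)
X,P,u,v=cloud('top0');P=P.astype(int)
# rim: side-wall edges y by x, from depth: points z .05-.06
m=(abs(X[:,2]-.0545)<.004)&(abs(X[:,1]-.307)<.09)&(X[:,0]>.44)&(X[:,0]<.58)
for lo,hi in((.2,.26),(.35,.41)):
    k=m&(X[:,1]>lo)&(X[:,1]<hi);print(np.polyfit(X[k,0],X[k,1],1),k.sum(),X[k,1].mean())
fr=(X[:,0]<.43)&(X[:,0]>.35)&(abs(X[:,1]-.307)<.07)&(abs(X[:,1]-.307)>.04)&(X[:,2]>.01)&(X[:,2]<.05)
print('slope x-z',np.median(X[fr,0]-X[fr,2]), np.polyfit(X[fr,1],X[fr,0]-X[fr,2],1))
for lo in np.arange(.08,.22,.02):
    k=(X[:,2]>lo)&(X[:,2]<lo+.02)&(X[:,0]>.55)&(abs(X[:,1]-.307)<.05); print(lo,np.median(X[k,0]),k.sum())
```

```text
[[0.5175 0.4966 0.012 ]
 [0.4909 0.4283 0.012 ]
 [0.4468 0.4465 0.012 ]
 [0.4721 0.5147 0.012 ]] [0.4818 0.4715 0.012 ]
long 0.07302037715255569 -1.9346548394068586 short 0.04825802901387776 -0.3845855853085074
[[0.5683 0.3838 0.055 ]
 [0.5703 0.2302 0.055 ]
 [0.4124 0.2313 0.055 ]
 [0.4107 0.3806 0.055 ]] [0.4904 0.3065 0.055 ]
front bottom [[0.3558 0.3818 0.    ]
 [0.3574 0.2304 0.    ]]
[0.0709 0.1992] 194 0.23549151881318406
[-0.0687  0.4142] 213 0.37912699984528037
slope x-z 0.353676314522903 [-0.0046  0.3642]
0.08 0.6089531439776388 337
0.1 0.6128238252412496 361
0.12000000000000001 0.6177400281114714 376
0.14 0.841857783617016 267
0.16000000000000003 0.8422733316970955 188
0.18000000000000002 0.6309118670814736 369
0.2 0.6209780540886367 618
0.22000000000000003 0.8408953439744719 234
```

The manual's scale: shifts go in shares of 0.75 m and turns go in shares of pi rad. Converting my numbers, 0.22 m is 0.2933, 0.18 m is 0.24, 0.74 rad is 0.2355.

{"method": "apply_moves", "body": {"motion": [[0.06,-0.0133,-0.0133,0,0,0.0471,0.0854],[0.12,-0.0267,-0.0267,0,0,0.0942,0.0854],[0.18,-0.04,-0.04,0,0,0.1413,0.0854],[0.24,-0.0533,-0.0533,0,0,0.1884,0.0854],[0.2933,-0.064,-0.0667,0,0,0.2355,0.0854]]}}

```text
time: 0.6
tcp_pos: [0.4573, 0.4756, 0.141]
orientation: [-0.161, 0.987, -0.0, -0.0]
force: [0.3, 0.6, 0.6]
width: 0.0852
finger_force: 0.0
```

Scaled: 0.027 m is 0.036, -0.005 m is -0.0067, 0.74 rad is 0.2355.

{"method": "apply_moves", "body": {"motion": [[0.036,-0.0067,0,0,0,0.0471,0.0854],[0.036,-0.0067,0,0,0,0.0942,0.0854],[0.036,-0.0067,0,0,0,0.1413,0.0854],[0.036,-0.0067,0,0,0,0.1884,0.0854],[0.036,-0.0067,0,0,0,0.2355,0.0854]]}}

```text
time: 1.1
tcp_pos: [0.4823, 0.4712, 0.1411]
orientation: [-0.507, 0.862, -0.0, -0.001]
force: [-0.6, 0.7, -0.2]
width: 0.085
finger_force: 0.0
```

Scaled: 0.138 rad is 0.0439.

{"method": "apply_moves", "body": {"motion": [[0,0,0,0,0,0.0439,0.0854],[0,0,0,0,0,0.0439,0.0854],[0,0,0,0,0,0.0439,0.0854]]}}

```text
time: 1.4
tcp_pos: [0.4822, 0.4715, 0.1415]
orientation: [-0.562, 0.827, 0.0, -0.0]
force: [-0.3, 0.5, -0.2]
width: 0.0853
finger_force: 0.0
```

Run:
```python
from h import *
from scipy.spatial.transform import Rotation as Ro
s=r.get_state();print(s['time'],s['tcp_pos'],s['joints'],Ro.from_quat(s['orientation']).as_matrix().round(3).tolist())
save('wrist','w1')
X,P,u,v=cloud('w1')
m=(X[:,2]>.006)&(X[:,2]<.02)&(abs(X[:,0]-.482)<.07)&(abs(X[:,1]-.4715)<.07)
print(cv2.minAreaRect(X[m][:,:2].astype(np.float32)),m.sum())
```

```text
1.4 [0.48221203 0.47146952 0.14154367] [ 6.55175716e-01  5.27817720e-01  2.48160062e-01  1.29207386e+00
  1.07041089e-04 -5.37729470e-01] [[-0.369, -0.929, -0.001], [-0.929, 0.369, -0.0], [0.001, 0.001, -1.0]]
((0.4793699085712433, 0.4739258885383606), (0.07543657720088959, 0.05210580676794052), 68.61272430419922) 2859
```

View pics/w1.png

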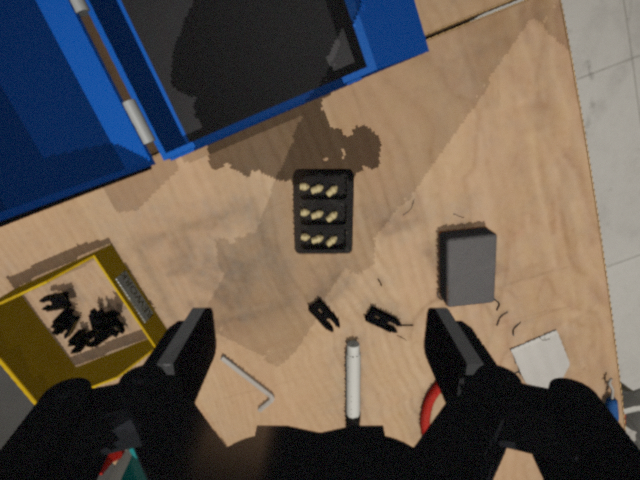

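The wrist view shows the box at about (323,211), lined up with the fingers. It measures 75x52 mm, centred at (0.479, 0.474).

Scaled: -0.14 m is -0.1867, -0.003 m is -0.004, 0.005 rad is 0.0016.

{"method": "apply_moves", "body": {"motion": [[-0.004,0.0033,-0.06,0,0,0.0016,0.0854],[-0.004,0.0033,-0.12,0,0,0.0016,0.0854],[-0.004,0.0033,-0.1667,0,0,0.0016,0.0854],[-0.004,0.0033,-0.1867,0,0,0.0016,0.0854],[-0.004,0.0033,-0.1867,0,0,0.0016,0.04]]}}

```text
time: 1.95
tcp_pos: [0.4771, 0.4723, -0.0016]
orientation: [-0.564, 0.825, -0.0, -0.003]
force: [0.2, 0.2, 0.1]
width: 0.0733
finger_force: 0.0
```

{"method": "apply_moves", "body": {"motion": [[0,0,0,0,0,0,0.03],[0,0,0,0,0,0,0.03],[0,0,0,0,0,0,0.03],[0,0,0,0,0,0,0.03],[0,0,0,0,0,0,0.03]]}}

```text
time: 2.45
tcp_pos: [0.4799, 0.4745, 0.0029]
orientation: [-0.565, 0.825, 0.0, 0.001]
force: [0.1, 0.8, 0.5]
width: 0.0302
finger_force: 0.0
```

Scaled: 0.14 m is 0.1867, 0.12 m is 0.16.

{"method": "apply_moves", "body": {"motion": [[0,0,0,0,0,0,0.06],[0,0,0.0533,0,0,0,0.0854],[0,0,0.1067,0,0,0,0.0854],[0,0,0.16,0,0,0,0.0854],[0,0,0.1867,0,0,0,0.0854]]}}

```text
time: 2.95
tcp_pos: [0.4808, 0.4752, 0.1466]
orientation: [-0.565, 0.825, 0.0, 0.003]
force: [1.1, 0.5, 1.3]
width: 0.0857
finger_force: 0.0
```

Run:
```python
from h import *
s=r.get_state();print(s['tcp_pos'])
save('wrist','w2')
X,P,u,v=cloud('w2')
m=(X[:,2]>.006)&(X[:,2]<.02)&(abs(X[:,0]-.482)<.07)&(abs(X[:,1]-.4715)<.07)
print(cv2.minAreaRect(X[m][:,:2].astype(np.float32)),m.sum(),np.percentile(X[m,2],[5,50,95]))
```

```text
[0.48077776 0.47522911 0.14659317]
((0.4793599247932434, 0.4736219346523285), (0.07479974627494812, 0.052031368017196655), 68.58811950683594) 2785 [0.00795686 0.01218458 0.0136839 ]
```

View pics/w2.png

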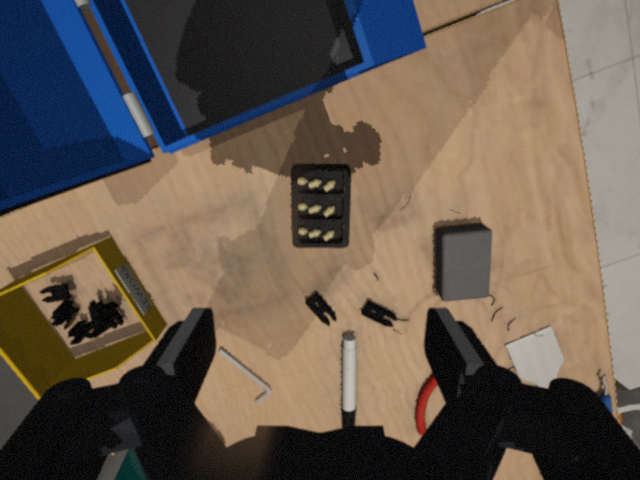

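The fingers passed over the box, because the pads sit farther back when open, and the box didn't move. I'll preset the opening to just over the box width and go down by feel.

Scaled: -0.138 m is -0.184, -0.12 m is -0.16.

{"method": "apply_moves", "body": {"motion": [[-0.0013,-0.0007,0,0,0,0,0.063],[-0.0013,-0.0007,-0.06,0,0,0,0.063],[-0.0013,-0.0007,-0.12,0,0,0,0.063],[-0.0013,-0.0007,-0.16,0,0,0,0.063],[-0.0013,-0.0007,-0.184,0,0,0,0.063]]}}

```text
time: 3.5
tcp_pos: [0.475, 0.471, -0.0018]
orientation: [-0.565, 0.825, -0.0, -0.004]
force: [0.1, -0.3, -0.0]
width: 0.0626
finger_force: 0.0
```

Scaled: -0.005 m is -0.0067, -0.004 m is -0.0053.

{"method": "apply_moves", "body": {"motion": [[0,0,-0.0027,0,0,0,0.063],[0,0,-0.0053,0,0,0,0.063],[0,0,-0.0067,0,0,0,0.063],[0,0,-0.0067,0,0,0,0.063]]}}

```text
time: 3.9
tcp_pos: [0.4792, 0.4742, 0.0003]
orientation: [-0.565, 0.825, 0.0, 0.001]
force: [0.4, 0.2, -0.5]
width: 0.063
finger_force: 0.0
```

Scaled: -0.004 m is -0.0053, -0.002 m is -0.0027.

{"method": "apply_moves", "body": {"motion": [[0,0,-0.0027,0,0,0,0.063],[0,0,-0.0053,0,0,0,0.063],[0,0,-0.0053,0,0,0,0.063]]}}

```text
time: 4.2
tcp_pos: [0.4784, 0.4736, -0.0049]
orientation: [-0.565, 0.825, 0.0, 0.0]
force: [0.0, 0.3, -0.3]
width: 0.0628
finger_force: 0.0
```

{"method": "apply_moves", "body": {"motion": [[0,0,0,0,0,0,0.045],[0,0,0,0,0,0,0.045],[0,0,0,0,0,0,0.045],[0,0,0,0,0,0,0.045]]}}

```text
time: 4.6
tcp_pos: [0.4784, 0.4736, -0.005]
orientation: [-0.565, 0.825, 0.0, -0.0]
force: [-0.1, -1.5, -0.4]
width: 0.045
finger_force: 0.0
```

Run:
```python
from h import *
save('wrist','w3'); save('side','s3')
a=cv2.imread('pics/w3.png');b=cv2.imread('pics/s3.png')[200:350,250:450]
cv2.imwrite('pics/c3.png',np.hstack([cv2.resize(a,(400,300)),cv2.resize(b,(400,300))]))
```

```text
(no output)
```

View pics/c3.png

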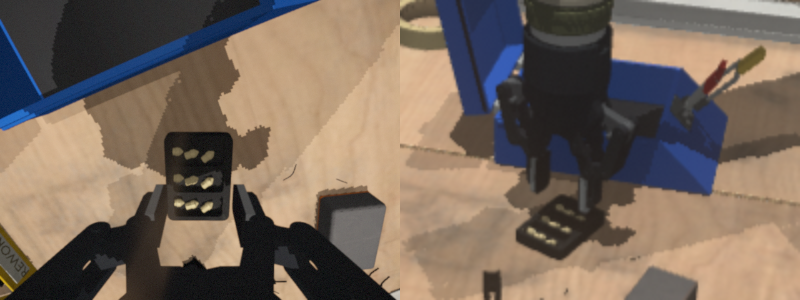

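The left half shows the pads still above the box top, and in the right half the tips visibly hover over the box. I'll measure the true tip height from depth.

Run:
```python
from h import *
np.set_printoptions(precision=4,suppress=True)
s=r.get_state();print(s['tcp_pos'],s['joints'],s['force'])
# side crop: 2x; finger tips at crop (535,190),(590,208) -> px
for x,y in((535,188),(540,185),(590,205),(586,207),(560,230),(535,175),(592,190)):
    u,v=250+(x-400)/2,200+y/2; print((u,v),pt('s3',u,v))
X,P,u,v=cloud('w3')
# left pad bottom ~ (w3 full px) 
for x,y in((152,190),(155,215),(240,190),(240,215),(200,150),(200,215),(200,240)):
    print('w',(x,y),pt('w3',x*1.6,y*1.6))
c=r.get_calibration('wrist');R=np.array(c['R']);print(-R.T@np.array(c['t']))
def proj(f,p):
    f=np.load(f'pics/{f}.npz');return cv2.projectPoints(np.array([p],float),cv2.Rodrigues(f['R'])[0],f['t'],f['mtx'],f['dist'])[0].ravel()
print(proj('s3',s['tcp_pos']),proj('w3',s['tcp_pos'])/1.6)
```

```text
[ 0.4785  0.4736 -0.005 ] [ 0.6612  0.6117  0.019   0.9781  0.     -0.54  ] [ 0.2217 -0.6467  0.1944]
(317.5, 294.0) [0.5033 0.474  0.0435]
(320.0, 292.5) [0.4997 0.4698 0.0447]
(345.0, 302.5) [0.4488 0.4916 0.0467]
(343.0, 303.5) [0.4523 0.4915 0.0439]
(330.0, 315.0) [0.4761 0.4879 0.0117]
(317.5, 287.5) [0.5034 0.4742 0.0577]
(346.0, 295.0) [0.4475 0.4918 0.0631]
w (152, 190) [0.522  0.4731 0.0006]
w (155, 215) [0.4959 0.4548 0.0746]
w (240, 190) [0.4502 0.4718 0.0492]
w (240, 215) [0.4547 0.476  0.0676]
w (200, 150) [0.4697 0.4529 0.0036]
w (200, 215) [0.4897 0.5045 0.0116]
w (200, 240) [0.5025 0.5376 0.0007]
[0.448  0.396  0.1775]
[330.3083 317.7598] [199.2068 171.3201]
```

Depth puts the fingertips at z≈0.044, while the reported TCP is at -0.005. I'll pin this offset down properly before relying on it.

Run:
```python
from h import *
np.set_printoptions(precision=4,suppress=True)
for f in('s3','w3'):
    X,P,u,v=cloud(f)
    m=(abs(X[:,0]-.4785)<.06)&(abs(X[:,1]-.4736)<.06)
    print(f,np.histogram(X[m,2],np.arange(-.01,.13,.01)))
    k=m&(X[:,2]>.022)&(X[:,2]<.055)
    d=(X[k]-[.4785,.4736,-.005]); ty=np.array([-.931,.365,0]);tx=np.array([-.365,-.931,0])
    print('along close',np.percentile(d@ty,[0,5,25,50,75,95,100]),'along x',np.percentile(d@tx,[0,5,50,95,100]),'z',np.percentile(X[k,2],[0,2,10,50]))
s=r.get_state()
print(s['width'])
```

```text
s3 (array([ 343, 1706,  408,    0,   12,   87,  106,  111,   91,  181,  237,
        266,  261,  234]), array([-0.01,  0.  ,  0.01,  0.02,  0.03,  0.04,  0.05,  0.06,  0.07,
        0.08,  0.09,  0.1 ,  0.11,  0.12,  0.13]))
along close [-0.0363 -0.0298 -0.0226 -0.0211  0.0301  0.0355  0.038 ] along x [-0.0126 -0.0114 -0.0061  0.0092  0.0107] z [0.0372 0.0375 0.0403 0.0475]
w3 (array([ 4193, 32158,  6545,     0,    84,   918,  1330,  1595,  1837,
        4260, 10234,  9150, 14622,  7844]), array([-0.01,  0.  ,  0.01,  0.02,  0.03,  0.04,  0.05,  0.06,  0.07,
        0.08,  0.09,  0.1 ,  0.11,  0.12,  0.13]))
along close [-0.0359 -0.033  -0.0237  0.0228  0.0246  0.0341  0.0371] along x [-0.0105 -0.007   0.0081  0.0122  0.013 ] z [0.0367 0.0385 0.0415 0.0485]
0.04480159823894039
```

Both cameras put the tips about 42 mm above the reported TCP at this opening, and laterally they are centred. The reported TCP is too long along the tool axis, so I'll correct for that from here: true tip z ≈ reported z + 0.042.

Scaled: -0.032 m is -0.0427, -0.027 m is -0.036.

{"method": "apply_moves", "body": {"motion": [[0.0007,0,0,0,0,0,0.064],[0.0007,0,0,0,0,0,0.064],[0.0007,0,-0.02,0,0,0,0.064],[0.0007,0,-0.036,0,0,0,0.064],[0.0007,0,-0.0427,0,0,0,0.064]]}}

```text
time: 5.2
tcp_pos: [0.4775, 0.4725, -0.0397]
orientation: [-0.565, 0.825, -0.0, -0.002]
force: [0.1, -1.5, -0.5]
width: 0.064
finger_force: 0.0
```

Scaled: -0.001 m is -0.0013.

{"method": "apply_moves", "body": {"motion": [[0,0,0,0,0,0,0.064],[0,0,-0.0013,0,0,0,0.064],[0,0,-0.0013,0,0,0,0.045],[0,0,-0.0013,0,0,0,0.045],[0,0,-0.0013,0,0,0,0.045]]}}

```text
time: 5.7
tcp_pos: [0.4794, 0.474, -0.0373]
orientation: [-0.565, 0.825, 0.0, 0.001]
force: [0.8, 0.5, 2.1]
width: 0.0496
finger_force: 62.4
```

Scaled: 0.11 m is 0.1467, 0.08 m is 0.1067, 0.2 rad is 0.0637.

{"method": "apply_moves", "body": {"motion": [[0,0,0.0533,0,0,0,0.045],[0,0,0.1067,0,0,0,0.045],[0,0,0.1467,0,0,0,0.045],[0,-0.04,0.1467,0,0,0.0318,0.045],[0,-0.0867,0.1467,0,0,0.0637,0.045]]}}

```text
time: 6.2
tcp_pos: [0.4799, 0.4097, 0.0737]
orientation: [-0.647, 0.762, -0.0, 0.002]
force: [0.4, 0.1, -0.9]
width: 0.0503
finger_force: 62.6
```

Scaled: -0.102 m is -0.136, 0.002 m is 0.0027, 0.175 rad is 0.0557.

{"method": "apply_moves", "body": {"motion": [[0.0027,-0.0533,0,0,0,0.0286,0.045],[0.0053,-0.1067,0,0,0,0.0557,0.045],[0.0053,-0.136,0,0,0,0.0557,0.045],[0.0053,-0.136,0,0,0,0.0557,0.045]]}}

```text
time: 6.6
tcp_pos: [0.4827, 0.3038, 0.0722]
orientation: [0.708, -0.706, 0.0, 0.001]
force: [0.1, 1.1, 0.6]
width: 0.0496
finger_force: 62.6
```

Run:
```python
from h import *
np.set_printoptions(precision=4,suppress=True)
s=r.get_state();print(s['tcp_pos'],s['width'],s['finger_force'],s['joints'])
save('wrist','w4');save('side','s4')
a=cv2.imread('pics/w4.png');b=cv2.imread('pics/s4.png')[120:310,240:450]
cv2.imwrite('pics/c4.png',np.hstack([cv2.resize(a,(400,300)),cv2.resize(b,(400,300))]))
```

```text
[0.4827 0.3038 0.0722] 0.049623618347711375 62.58836388587952 [ 0.4213  0.3674 -0.1778  1.0265 -0.0006 -1.1512]
```

View pics/c4.png

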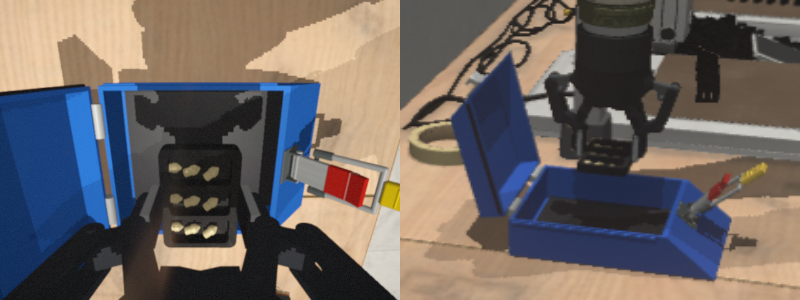

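The box is held level above the case, and the mouth is clear below it.

Scaled: -0.0975 m is -0.13, -0.09 m is -0.12.

{"method": "apply_moves", "body": {"motion": [[0,0.0027,-0.0467,0,0,0,0.045],[0,0.0027,-0.0933,0,0,0,0.045],[0,0.0027,-0.12,0,0,0,0.045],[0,0.0027,-0.13,0,0,0,0.045],[0,0.0027,-0.13,0,0,0,0.045]]}}

```text
time: 7.2
tcp_pos: [0.4822, 0.3095, -0.0258]
orientation: [0.71, -0.705, -0.0, 0.001]
force: [0.4, -0.1, -0.7]
width: 0.0501
finger_force: 62.6
```

{"method": "apply_moves", "body": {"motion": [[0,0,-0.0013,0,0,0,0.045],[0,0,-0.0013,0,0,0,0.066],[0,0,-0.0013,0,0,0,0.066],[0,0,-0.0013,0,0,0,0.066],[0,0,-0.0013,0,0,0,0.066]]}}

```text
time: 7.7
tcp_pos: [0.4832, 0.3088, -0.0262]
orientation: [0.709, -0.705, 0.0, -0.0]
force: [0.4, 1.1, -0.5]
width: 0.0659
finger_force: 0.0
```

Scaled: 0.215 m is 0.2867, 0.17 m is 0.2267.

{"method": "apply_moves", "body": {"motion": [[0,0,0.04,0,0,0,0.066],[0,0,0.0933,0,0,0,0.066],[0,0,0.16,0,0,0,0.04],[0,0,0.2267,0,0,0,0.0],[0,0,0.2867,0,0,0,0.0]]}}

```text
time: 8.2
tcp_pos: [0.483, 0.3086, 0.1913]
orientation: [0.709, -0.705, 0.0, -0.001]
force: [1.0, 1.0, 0.2]
width: 0.023
finger_force: 0.0
```

Run:
```python
from h import *
np.set_printoptions(precision=4,suppress=True)
s=r.get_state();print(s['time'],s['tcp_pos'],s['width'],s['joints'])
save('wrist','w5');save('side','s5')
X,P,u,v=cloud('w5');P=P.astype(int)
yel=(P[:,0]>130)&(P[:,1]>100)&(P[:,2]<80)&(X[:,0]<.42)&(X[:,2]>.05)
red=(P[:,0]>100)&(P[:,1]<60)&(P[:,2]<70)&(X[:,0]<.42)&(X[:,2]>.05)
for n,m in(('yel',yel),('red',red)): 
    if m.any(): print(n,m.sum(),np.median(X[m],0),np.percentile(X[m],[3,97],axis=0).tolist())
m=(abs(X[:,2]-.055)<.004)&(X[:,0]>.38)&(X[:,0]<.6)&(abs(X[:,1]-.307)<.1)
q=X[m];print('rim',cv2.minAreaRect(q[:,:2].astype(np.float32)),np.percentile(q[:,:2],[1,99],axis=0))
k=m&(X[:,0]>.44)&(X[:,0]<.55)
for lo in(.2,.35):
    kk=k&(X[:,1]>lo)&(X[:,1]<lo+.06); 
    if kk.sum()>5: print(kk.sum(),np.polyfit(X[kk,0],X[kk,1],1),np.percentile(X[kk,1],[2,98]))
m=(X[:,2]>.012)&(X[:,2]<.03)&(abs(X[:,0]-.483)<.06)&(abs(X[:,1]-.306)<.06)
print('box',m.sum(),cv2.minAreaRect(X[m][:,:2].astype(np.float32)),np.percentile(X[m,2],[5,50,95]))
fr=(X[:,0]<.41)&(X[:,0]>.35)&(abs(X[:,1]-.307)<.07)&(abs(X[:,1]-.307)>.03)&(X[:,2]>.01)&(X[:,2]<.05)
print('slope',fr.sum(),np.median(X[fr,0]-X[fr,2]))
a=cv2.imread('pics/w5.png');b=cv2.imread('pics/s5.png')[100:310,220:450]
cv2.imwrite('pics/c5.png',np.hstack([cv2.resize(a,(400,300)),cv2.resize(b,(400,300))]))
```

```text
8.2 [0.483  0.3086 0.1913] 0.023038870312044234 [ 0.4284  0.3084  0.0377  1.2986  0.0001 -1.1476]
yel 1098 [0.3342 0.3062 0.118 ] [[0.3245684916104491, 0.29766025104009125, 0.10708230139111462], [0.3441089296735192, 0.3156691935374531, 0.12673460422406266]]
red 922 [0.3665 0.3068 0.0928] [[0.3584030982781598, 0.2956186149084866, 0.08144650397388592], [0.37416307820273503, 0.3184045464765095, 0.1054585274258921]]
rim ((0.49036771059036255, 0.3081561028957367), (0.21429499983787537, 0.15527679026126862), 0.2116786390542984) [[0.3892 0.2307]
 [0.5964 0.3848]]
1055 [0.0032 0.2318] [0.2305 0.2363]
837 [-0.0001  0.3814] [0.3787 0.3853]
box 4393 ((0.4830414950847626, 0.30610111355781555), (0.11992956697940826, 0.11885986477136612), 0.3369579315185547) [0.0122 0.0177 0.0234]
slope 2918 0.34985698157168316
```

View pics/c5.png

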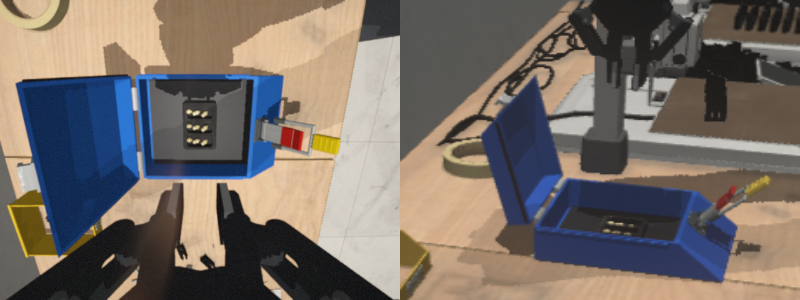

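The box lies flat in the case at about (198,125) in the left half, and the lid is still open. Next I'll go over the lid and get behind it.

Scaled: 0.17 m is 0.2267, 0.13 m is 0.1733.

{"method": "apply_moves", "body": {"motion": [[0,-0.0013,0.04,0,0,0,0.0],[0.0533,-0.0013,0.04,0,0,0,0.0],[0.1133,-0.0013,0.04,0,0,0,0.0],[0.1733,-0.0013,0.04,0,0,0,0.0],[0.2267,-0.0013,0.04,0,0,0,0.0]]}}

```text
time: 8.8
tcp_pos: [0.6546, 0.3073, 0.2177]
orientation: [0.709, -0.705, -0.0, 0.0]
force: [1.3, 1.0, 0.3]
width: -0.0003
finger_force: 0.0
```

Scaled: -0.085 m is -0.1133, -0.08 m is -0.1067.

{"method": "apply_moves", "body": {"motion": [[0.02,0,0,0,0,0,0.0],[0.02,0,0,0,0,0,0.0],[0.02,0,-0.0533,0,0,0,0.0],[0.02,0,-0.1067,0,0,0,0.0],[0.02,0,-0.1133,0,0,0,0.0]]}}

```text
time: 9.3
tcp_pos: [0.6627, 0.3065, 0.1269]
orientation: [0.709, -0.705, -0.003, 0.005]
force: [-0.9, -0.4, -0.7]
width: -0.0003
finger_force: 0.0
```

Run:
```python
from h import *
np.set_printoptions(precision=4,suppress=True)
s=r.get_state();print(s['time'],s['tcp_pos'],s['width'],s['force'],s['joints'])
save('side','s6')
X,P,u,v=cloud('s6')
m=(X[:,0]>.63)&(X[:,0]<.70)&(abs(X[:,1]-.307)<.03)&(X[:,2]>.1)
print('tip z',np.percentile(X[m,2],[0,1,5]) if m.any() else None, m.sum())
k=m&(X[:,2]<.2)
if k.any(): print(X[k].min(0),X[k].max(0))
```

```text
9.3 [0.6627 0.3065 0.1269] -0.00031971436401807656 [-0.866  -0.4382 -0.6731] [ 0.3233  0.6642  0.4455  1.3641  0.0002 -1.2534]
tip z [0.1668 0.1755 0.1931] 3025
[0.6475 0.3005 0.1668] [0.6766 0.3227 0.1998]
```

Scaled: -0.1105 m is -0.1473, -0.0925 m is -0.1233.

{"method": "apply_moves", "body": {"motion": [[-0.0467,0,0,0,0,0,0.0],[-0.0733,0,0,0,0,0,0.0],[-0.0993,0,0.002,0,0,0,0.0],[-0.1233,0,0,0,0,0,0.0],[-0.1473,0,-0.0033,0,0,0,0.0]]}}

```text
time: 9.85
tcp_pos: [0.5593, 0.3087, 0.1359]
orientation: [0.709, -0.705, 0.002, -0.004]
force: [1.6, 0.2, 0.4]
width: -0.0001
finger_force: 1.0
```

Scaled: -0.069 m is -0.092, -0.061 m is -0.0813.

{"method": "apply_moves", "body": {"motion": [[-0.0227,0,-0.008,0,0,0,0.0],[-0.044,0,-0.018,0,0,0,0.0],[-0.0627,0,-0.0333,0,0,0,0.0],[-0.0813,0,-0.0493,0,0,0,0.0],[-0.092,0,-0.0653,0,0,0,0.0]]}}

```text
time: 10.35
tcp_pos: [0.4891, 0.3088, 0.0855]
orientation: [0.709, -0.705, 0.001, -0.002]
force: [-0.1, -0.6, 1.6]
width: -0.0001
finger_force: 0.6
```

Scaled: -0.039 m is -0.052, -0.036 m is -0.048.

{"method": "apply_moves", "body": {"motion": [[-0.0113,0,-0.018,0,0,0,0.0],[-0.0187,0,-0.0347,0,0,0,0.0],[-0.0253,0,-0.048,0,0,0,0.0],[-0.0253,0,-0.052,0,0,0,0.0],[-0.0253,0,-0.052,0,0,0,0.0]]}}

```text
time: 10.85
tcp_pos: [0.4699, 0.3082, 0.0448]
orientation: [0.709, -0.705, 0.0, -0.001]
force: [0.8, 0.3, 1.5]
width: 0.0
finger_force: 0.0
```

Scaled: -0.004 m is -0.0053, -0.003 m is -0.004.

{"method": "apply_moves", "body": {"motion": [[0,0,-0.0027,0,0,0,0.0],[0,0,-0.004,0,0,0,0.0],[0,0,-0.0053,0,0,0,0.0]]}}

```text
time: 11.15
tcp_pos: [0.4703, 0.3083, 0.0443]
orientation: [0.709, -0.705, 0.0, -0.002]
force: [-12.0, -6.1, 36.6]
width: 0.0
finger_force: 17.8
```

{"method": "apply_moves", "body": {"motion": [[0,0,0.0267,0,0,0,0.0],[0,0,0.08,0,0,0,0.0],[0,0,0.1333,0,0,0,0.0],[0,0,0.1867,0,0,0,0.0]]}}

```text
time: 11.55
tcp_pos: [0.4699, 0.3077, 0.1817]
orientation: [0.709, -0.705, 0.0, -0.001]
force: [0.6, -0.8, 0.2]
width: -0.0002
finger_force: 0.0
```

Run:
```python
from h import *
np.set_printoptions(precision=4,suppress=True)
s=r.get_state();print(s['time'],s['tcp_pos'],s['joints'])
save('wrist','w7');save('side','s7')
X,P,u,v=cloud('w7');P=P.astype(int)
blue=(P[:,2]>P[:,0]+40)
m=blue&(X[:,2]>.075)&(X[:,2]<.1)&(X[:,0]>.44)&(X[:,0]<.56)&(abs(X[:,1]-.307)<.07)
A=np.c_[X[m][:,:2],np.ones(m.sum())];print('lid plane',np.linalg.lstsq(A,X[m,2],rcond=None)[0],np.median(X[m,2]),m.sum())
fs=blue&(X[:,0]>.36)&(X[:,0]<.44)&(abs(X[:,1]-.307)>.03)&(abs(X[:,1]-.307)<.07)&(X[:,2]>.01)&(X[:,2]<.075)
for lo in(.01,.03,.06): k=fs&(X[:,2]>lo)&(X[:,2]<lo+.02);print('slope x-z',lo,np.median(X[k,0]-X[k,2]),k.sum())
yel=(P[:,0]>130)&(P[:,1]>100)&(P[:,2]<80)&(X[:,0]<.42)&(X[:,2]>.05)
red=(P[:,0]>100)&(P[:,1]<60)&(P[:,2]<70)&(X[:,0]<.42)&(X[:,2]>.05)
for n,m in(('yel',yel),('red',red)): 
    if m.any(): print(n,m.sum(),np.median(X[m],0),np.percentile(X[m],[3,97],axis=0).tolist())
a=cv2.imread('pics/w7.png');b=cv2.imread('pics/s7.png')[150:300,270:440]
cv2.imwrite('pics/c7.png',np.hstack([cv2.resize(a,(400,300)),cv2.resize(b,(400,300))]))
```

```text
11.55 [0.4699 0.3077 0.1817] [ 0.4369  0.2889 -0.0127  1.2676 -0.     -1.1392]
lid plane [0.0018 0.0027 0.0838] 0.08555329038486147 25717
slope x-z 0.01 0.3496614172439168 1117
slope x-z 0.03 0.34948431870986996 1428
slope x-z 0.06 0.34963252109428744 1399
yel 1116 [0.3334 0.307  0.1185] [[0.32257147698230954, 0.2985356371939143, 0.10762963717644969], [0.3436313146915136, 0.3158899735595725, 0.126970820621248]]
red 846 [0.3674 0.3071 0.0914] [[0.3577626159518705, 0.2959691325782276, 0.08042550087474125], [0.37428492359583604, 0.31852473271410964, 0.10548517101222259]]
```

View pics/c7.png

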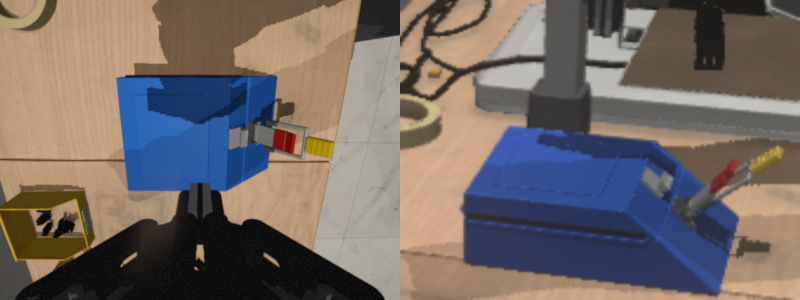

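The lid is shut: its top plane is flat at 85.5 mm. The keeper shows at (240,135) in the left half, and the lever and loop still lean forward. Next I'll get in front of the tab.

Scaled: -0.185 m is -0.2467, -0.155 m is -0.2067.

{"method": "apply_moves", "body": {"motion": [[-0.0533,0,0,0,0,0,0.0],[-0.1067,0,0,0,0,0,0.0],[-0.16,0,0,0,0,0,0.0],[-0.2067,0,0,0,0,0,0.0],[-0.2467,0,0,0,0,0,0.0]]}}

```text
time: 12.15
tcp_pos: [0.283, 0.3075, 0.1794]
orientation: [0.709, -0.705, -0.0, -0.0]
force: [0.6, -0.0, 0.2]
width: -0.0003
finger_force: 0.0
```

Scaled: -0.102 m is -0.136, -0.08 m is -0.1067.

{"method": "apply_moves", "body": {"motion": [[0,0,0,0,0,0,0.0],[0,0,-0.0533,0,0,0,0.0],[0,0,-0.1067,0,0,0,0.0],[0,0,-0.136,0,0,0,0.0],[0,0,-0.136,0,0,0,0.0]]}}

```text
time: 12.65
tcp_pos: [0.2831, 0.3062, 0.0745]
orientation: [0.709, -0.705, -0.0, 0.003]
force: [0.1, -0.6, 0.6]
width: 0.0001
finger_force: 0.0
```

{"method": "apply_moves", "body": {"motion": [[0,0,0,0,0,0,0.0],[0,0,0,0,0,0,0.0]]}}

```text
time: 12.85
tcp_pos: [0.2861, 0.3086, 0.0786]
orientation: [0.709, -0.705, 0.0, -0.001]
force: [0.2, 1.0, 0.3]
width: 0.0001
finger_force: 0.0
```

Scaled: 0.067 m is 0.0893, 0.015 m is 0.02.

{"method": "apply_moves", "body": {"motion": [[0.02,0,0,0,0,0,0.0],[0.04,0,0,0,0,0,0.0],[0.0573,0,0.0027,0,0,0,0.0],[0.0747,0,0.0053,0,0,0,0.0],[0.0893,0,0.0067,0,0,0,0.0]]}}

```text
time: 13.35
tcp_pos: [0.3544, 0.3083, 0.0832]
orientation: [0.709, -0.705, 0.0, -0.002]
force: [-1.2, 1.2, 2.0]
width: -0.0001
finger_force: 1.2
```

{"method": "apply_moves", "body": {"motion": [[0.0133,0,0.0013,0,0,0,0.0],[0.0267,0,0.0027,0,0,0,0.0],[0.04,0,0.0027,0,0,0,0.0],[0.0533,0,0.0027,0,0,0,0.0],[0.0667,0,-0.0013,0,0,0,0.0]]}}

```text
time: 13.85
tcp_pos: [0.4023, 0.3076, 0.0809]
orientation: [0.709, -0.705, 0.0, 0.0]
force: [0.0, 0.3, -0.6]
width: 0.0
finger_force: 0.0
```

Run:
```python
from h import *
np.set_printoptions(precision=4,suppress=True)
s=r.get_state();print(s['time'],s['tcp_pos'],s['force'])
save('side','s8')
X,P,u,v=cloud('s8');P=P.astype(int)
yel=(P[:,0]>130)&(P[:,1]>100)&(P[:,2]<90)&(X[:,0]<.50)&(X[:,0]>.3)&(X[:,2]>.05)&(abs(X[:,1]-.307)<.04)
red=(P[:,0]>100)&(P[:,1]<70)&(P[:,2]<80)&(X[:,0]<.45)&(X[:,2]>.05)&(abs(X[:,1]-.307)<.04)
for n,m in(('yel',yel),('red',red)): 
    if m.any(): print(n,m.sum(),np.median(X[m],0),np.percentile(X[m],[3,97],axis=0).tolist())
```

```text
13.85 [0.4023 0.3076 0.0809] [ 0.0008  0.2949 -0.6307]
yel 24 [0.4052 0.3164 0.1123] [[0.39750647153472396, 0.29661107751794547, 0.09754140045709486], [0.413230405561181, 0.31940717049809836, 0.12162863021652064]]
red 31 [0.3553 0.3117 0.051 ] [[0.33604466636517444, 0.2980769875578995, 0.050155501125665504], [0.35976393997363476, 0.3219260260606126, 0.053201997949072447]]
```

Run:
```python
from h import *
np.set_printoptions(precision=4,suppress=True)
X,P,u,v=cloud('s8');P=P.astype(int)
red=(P[:,0]>90)&(P[:,1]<P[:,0]*.5)&(P[:,2]<P[:,0]*.5)&(X[:,0]<.45)&(X[:,0]>.28)&(X[:,2]>.005)&(abs(X[:,1]-.307)<.04)
m=red;print(m.sum(),np.median(X[m],0),np.percentile(X[m],[3,25,75,97],axis=0))
for z in np.arange(.02,.11,.01):
    k=m&(abs(X[:,2]-z)<.005); print(z,k.sum(),np.median(X[k],0) if k.any() else '')
g=(abs(X[:,1]-.307)<.03)&(X[:,0]>.30)&(X[:,0]<.44)&(X[:,2]>X[:,0]-.3496+.008)&(X[:,2]<.13)
q=np.c_[X[g],P[g],u[g],v[g]]
print(g.sum()); print(q[np.argsort(q[:,2])][::max(1,g.sum()//45)].round(3))
```

```text
113 [0.3467 0.3124 0.0487] [[0.3314 0.2966 0.045 ]
 [0.3383 0.305  0.0478]
 [0.3532 0.3184 0.0502]
 [0.3587 0.322  0.0528]]
0.02 0 
0.03 0 
0.039999999999999994 4 [0.3457 0.3174 0.0446]
0.049999999999999996 109 [0.3467 0.3119 0.0488]
0.06 0 
0.06999999999999999 0 
0.07999999999999999 0 
0.09 0 
0.09999999999999999 0 
924
[[  0.334   0.283  -0.002  93.     80.     68.    420.    274.   ]
 [  0.329   0.299  -0.001 140.    118.     99.    422.    278.   ]
 [  0.332   0.305  -0.     72.     61.     53.    420.    279.   ]
 [  0.314   0.334  -0.    171.    142.    115.    428.    288.   ]
 [  0.312   0.315   0.    160.    135.    111.    430.    283.   ]
 [  0.333   0.283   0.    141.    121.    101.    421.    273.   ]
 [  0.325   0.323   0.001 171.    142.    117.    423.    284.   ]
 [  0.302   0.332   0.001 173.    144.    117.    434.    288.   ]
 [  0.324   0.309   0.001 149.    126.    105.    424.    280.   ]
 [  0.339   0.282   0.001 153.    130.    109.    418.    272.   ]
 [  0.321   0.297   0.002 142.    121.    102.    426.    277.   ]
 [  0.304   0.292   0.002 162.    139.  
[... 1672 characters left out ...]
.     71.    385.    240.   ]
 [  0.39    0.325   0.081 100.    102.    106.    393.    245.   ]
 [  0.414   0.309   0.085  64.     64.     65.    382.    238.   ]
 [  0.393   0.291   0.089  92.     86.     80.    394.    233.   ]
 [  0.395   0.32    0.095  94.     99.    107.    391.    237.   ]
 [  0.398   0.307   0.102  84.     72.     41.    391.    231.   ]
 [  0.401   0.303   0.108 129.    106.     72.    390.    227.   ]
 [  0.404   0.309   0.113  85.     73.     41.    388.    226.   ]
 [  0.415   0.316   0.119 113.    101.     72.    382.    224.   ]
 [  0.402   0.317   0.124  37.     35.     38.    389.    223.   ]
 [  0.41    0.313   0.129  39.     38.     41.    385.    219.   ]]
```

Pushing the loop over also drove the lever down to roughly horizontal. The loop is now leaning back over the case. I'll turn the gripper a quarter turn, grip the lever by its sides and lift it back up. That should also carry the bar back over the hook.

Scaled: 0.09 m is 0.12, -0.045 m is -0.06, -0.592 rad is -0.1884.

{"method": "apply_moves", "body": {"motion": [[0,0,0.04,0,0,0,0.0],[-0.02,0,0.0867,0,0,-0.0471,0.02],[-0.04,0,0.1067,0,0,-0.0942,0.045],[-0.06,0,0.12,0,0,-0.1413,0.045],[-0.08,0,0.12,0,0,-0.1884,0.045]]}}

```text
time: 14.4
tcp_pos: [0.3418, 0.3082, 0.1725]
orientation: [-0.47, 0.883, 0.0, 0.001]
force: [1.0, -0.9, -0.2]
width: 0.045
finger_force: 0.0
```

Scaled: -0.74 rad is -0.2355.

{"method": "apply_moves", "body": {"motion": [[0,0,0,0,0,-0.0471,0.045],[0,0,0,0,0,-0.0942,0.045],[0,0,0,0,0,-0.1413,0.045],[0,0,0,0,0,-0.1884,0.045],[0,0,0,0,0,-0.2355,0.045]]}}

```text
time: 14.9
tcp_pos: [0.3412, 0.3075, 0.1707]
orientation: [-0.119, 0.993, -0.0, -0.0]
force: [0.5, 0.3, 0.4]
width: 0.0455
finger_force: 0.0
```

Scaled: -0.245 rad is -0.078.

{"method": "apply_moves", "body": {"motion": [[0,0,0,0,0,-0.0471,0.045],[0,0,0,0,0,-0.078,0.045],[0,0,0,0,0,-0.078,0.045],[0,0,0,0,0,-0.078,0.045]]}}

```text
time: 15.3
tcp_pos: [0.3413, 0.3076, 0.1708]
orientation: [-0.001, 1.0, -0.0, -0.0]
force: [-0.5, 0.4, 0.2]
width: 0.0448
finger_force: 0.0
```

```bash
cat >> h.py <<'E'
def latch(f):
    X,P,u,v=cloud(f);P=P.astype(int)
    near=(abs(X[:,1]-.307)<.04)&(X[:,0]>.28)&(X[:,0]<.48)&(X[:,2]>.006)&(X[:,2]<.16)
    yel=near&(P[:,0]>1.5*P[:,2])&(P[:,1]>.65*P[:,0])&(P[:,0]>70)
    red=near&(P[:,0]>90)&(P[:,1]<.5*P[:,0])&(P[:,2]<.5*P[:,0])
    for n,m in(('yel',yel),('red',red)):
        if m.sum()>5:
            q=X[m];c=np.median(q,0);d=np.linalg.svd(q-q.mean(0),full_matrices=False)[2]
            print(f,n,m.sum(),c,'rng',np.percentile(q,[3,97],axis=0).ravel(),'normal',d[2])
E
python3 - <<'E'
from h import *
np.set_printoptions(precision=4,suppress=True)
s=r.get_state();print(s['time'],s['tcp_pos'],s['orientation'],s['width'],s['joints'])
save('wrist','w9');save('side','s9');save('top','t9')
for f in('w9','s9','t9'):latch(f)
E
```

```text
15.3 [0.3413 0.3076 0.1708] [-0.0008  1.     -0.0001 -0.0002] 0.04477941420718646 [ 0.5584  0.0989 -0.2763  1.196   0.0001  0.5567]
w9 yel 926 [0.4201 0.3075 0.0983] rng [0.4103 0.2986 0.087  0.431  0.317  0.1071] normal [ 0.7025 -0.0125 -0.7116]
w9 red 343 [0.354  0.3132 0.0495] rng [0.3306 0.2962 0.0454 0.3593 0.3193 0.0516] normal [-0.1217  0.0219  0.9923]
s9 yel 113 [0.421  0.3136 0.0968] rng [0.3383 0.2967 0.0482 0.4324 0.3206 0.1077] normal [ 0.5445 -0.2549 -0.7991]
s9 red 51 [0.3506 0.3181 0.0484] rng [0.3314 0.2989 0.0444 0.3592 0.3233 0.0524] normal [-0.161   0.0943  0.9824]
t9 yel 145 [0.4242 0.3074 0.0981] rng [0.4124 0.2973 0.0748 0.4357 0.3176 0.1079] normal [ 0.7322 -0.0439 -0.6796]
t9 red 33 [0.358  0.3117 0.0489] rng [0.3516 0.296  0.0458 0.36   0.3179 0.0542] normal [-0.8674 -0.1671 -0.4688]
```

Scaled: -0.175 m is -0.2333, -0.045 m is -0.06.

{"method": "apply_moves", "body": {"motion": [[0.004,0,-0.06,0,0,0,0.045],[0.004,0,-0.12,0,0,0,0.045],[0.004,0,-0.1733,0,0,0,0.045],[0.004,0,-0.22,0,0,0,0.045],[0.004,0,-0.2333,0,0,0,0.045]]}}

```text
time: 15.95
tcp_pos: [0.3416, 0.3059, -0.0072]
orientation: [0.0, 1.0, -0.002, -0.003]
force: [-0.6, -0.3, 0.7]
width: 0.0452
finger_force: 0.0
```

{"method": "apply_moves", "body": {"motion": [[0,0,0,0,0,0,0.045],[0,0,0,0,0,0,0.03],[0,0,0,0,0,0,0.015],[0,0,0,0,0,0,0.015],[0,0,0,0,0,0,0.015]]}}

```text
time: 16.45
tcp_pos: [0.3461, 0.3084, -0.0025]
orientation: [0.0, 1.0, 0.001, 0.002]
force: [1.2, -0.5, 3.5]
width: 0.0215
finger_force: 59.0
```

Scaled: 0.025 m is 0.0333, 0.017 m is 0.0227.

{"method": "apply_moves", "body": {"motion": [[-0.0005,0,0.0107,0,0,0,0.015],[0.0012,0,0.0227,0,0,0,0.015],[0.0053,0,0.0333,0,0,0,0.015],[0.0053,0,0.0333,0,0,0,0.015]]}}

```text
time: 16.85
tcp_pos: [0.3496, 0.3083, 0.0214]
orientation: [0.0, 1.0, 0.001, 0.001]
force: [5.5, 3.1, -9.6]
width: 0.0219
finger_force: 59.5
```

Scaled: 0.022 m is 0.0293, 0.0217 m is 0.0289.

{"method": "apply_moves", "body": {"motion": [[0.006,0,0.0103,0,0,0,0.015],[0.0143,0,0.0192,0,0,0,0.015],[0.024,0,0.0261,0,0,0,0.015],[0.0293,0,0.0289,0,0,0,0.015],[0.0293,0,0.0289,0,0,0,0.015]]}}

```text
time: 17.35
tcp_pos: [0.3666, 0.3082, 0.0424]
orientation: [-0.0, 1.0, 0.001, -0.004]
force: [-8.2, 4.9, 0.5]
width: 0.0205
finger_force: 59.1
```

Run:
```python
from h import *
np.set_printoptions(precision=4,suppress=True)
s=r.get_state();print(s['time'],s['tcp_pos'],s['width'],s['force'])
save('wrist','w10');save('side','s10')
for f in('w10','s10'):latch(f)
```

```text
17.35 [0.3666 0.3082 0.0424] 0.020507060865720832 [-8.1505  4.9435  0.4711]
w10 yel 610 [0.425  0.3078 0.0866] rng [0.3565 0.2981 0.0838 0.4284 0.3171 0.1567] normal [-0.7097 -0.0658 -0.7014]
w10 red 223 [0.3494 0.3161 0.0977] rng [0.3476 0.3049 0.0959 0.3514 0.3194 0.0992] normal [-0.5446 -0.0011  0.8387]
s10 yel 107 [0.4371 0.3148 0.0914] rng [0.3526 0.3003 0.0838 0.4506 0.3202 0.0979] normal [ 0.0501 -0.2878 -0.9564]
s10 red 8 [0.3502 0.3197 0.097 ] rng [0.3481 0.3141 0.091  0.3523 0.323  0.1006] normal [-0.9419  0.2165 -0.257 ]
```

The lever is up again, and the tab sits at about (0.437, 0.091), which fits the bar being behind the hook. I'll release, back off and check.

{"method": "apply_moves", "body": {"motion": [[0,0,0,0,0,0,0.03],[0,0,0,0,0,0,0.04],[0,0,0,0,0,0,0.04],[0,0,0.04,0,0,0,0.04],[0,0,0.0933,0,0,0,0.04]]}}

```text
time: 17.95
tcp_pos: [0.3689, 0.3064, 0.1119]
orientation: [0.001, 1.0, -0.001, -0.002]
force: [-0.7, 0.5, 0.4]
width: 0.04
finger_force: 0.0
```

Scaled: 0.06 m is 0.08, -0.04 m is -0.0533.

{"method": "apply_moves", "body": {"motion": [[-0.0267,0,0.0533,0,0,0,0.04],[-0.0533,0,0.08,0,0,0,0.0],[-0.0533,0,0.08,0,0,0,0.0],[-0.0533,0,0.08,0,0,0,0.0]]}}

```text
time: 18.35
tcp_pos: [0.331, 0.3079, 0.1731]
orientation: [0.0, 1.0, 0.0, 0.001]
force: [0.7, 0.3, 0.4]
width: 0.0001
finger_force: 0.0
```

Run:
```python
from h import *
np.set_printoptions(precision=4,suppress=True)
s=r.get_state();print(s['time'],s['tcp_pos'],s['width'],s['force'])
save('wrist','w11');save('side','s11')
for f in('w11','s11'):latch(f)
b=cv2.imread('pics/s11.png')[200:275,355:445]; a=cv2.imread('pics/w11.png')
f=np.load('pics/w11.npz')
c=cv2.projectPoints(np.array([[.41,.307,.08]]),cv2.Rodrigues(f['R'])[0],f['t'],f['mtx'],f['dist'])[0].ravel().astype(int);print(c)
v0=max(0,min(480-150,c[1]-75));u0=max(0,min(640-200,c[0]-100));print(u0,v0)
cv2.imwrite('pics/c11.png',np.hstack([cv2.resize(a[v0:v0+150,u0:u0+200],(400,300),interpolation=2),cv2.resize(b,(360,300),interpolation=2)]))
```

```text
18.35 [0.331  0.3079 0.1731] 0.0001298212371443395 [0.6534 0.2716 0.3803]
w11 red 508 [0.3571 0.3076 0.0905] rng [0.348  0.2964 0.079  0.368  0.3188 0.0994] normal [0.8716 0.     0.4902]
s11 yel 104 [0.4381 0.3146 0.0905] rng [0.4245 0.301  0.0851 0.4511 0.3211 0.0963] normal [ 0.1379 -0.0443 -0.9895]
s11 red 80 [0.3582 0.3155 0.0878] rng [0.3485 0.3007 0.0778 0.3689 0.3224 0.0992] normal [0.7308 0.0489 0.6808]
[319 312]
219 237
```

View pics/c11.png

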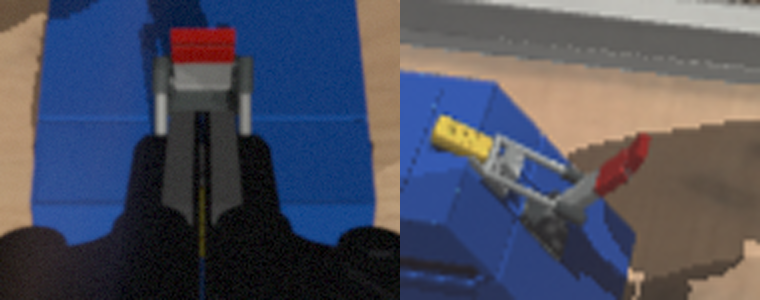

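The right half shows the bar behind the hook with the wires on either side of it, and the lever still up (red grip at (625,165)). Step 3's geometry looks met: bar at keeper x≈8 mm, z≈4 mm. Next I'll press the lever down from behind.

Scaled: -0.122 m is -0.1627, -0.09 m is -0.12.

{"method": "apply_moves", "body": {"motion": [[0.04,0,0,0,0,0,0.0],[0.0773,0,0,0,0,0,0.0],[0.0773,0,-0.06,0,0,0,0.0],[0.0773,0,-0.12,0,0,0,0.0],[0.0773,0,-0.1627,0,0,0,0.0]]}}

```text
time: 18.95
tcp_pos: [0.3872, 0.306, 0.0464]
orientation: [0.001, 1.0, -0.001, -0.002]
force: [0.1, 0.1, -0.2]
width: -0.0002
finger_force: 0.0
```

Scaled: -0.03 m is -0.04, -0.026 m is -0.0347.

{"method": "apply_moves", "body": {"motion": [[0,0,-0.0053,0,0,0,0.0],[-0.016,0,-0.0053,0,0,0,0.0],[-0.0267,0,-0.008,0,0,0,0.0],[-0.0347,0,-0.0133,0,0,0,0.0],[-0.04,0,-0.022,0,0,0,0.0]]}}

```text
time: 19.45
tcp_pos: [0.359, 0.3086, 0.0358]
orientation: [0.0, 1.0, 0.001, 0.002]
force: [-0.9, -0.3, 0.5]
width: -0.0002
finger_force: 0.6
```

Run:
```python
from h import *
np.set_printoptions(precision=4,suppress=True)
s=r.get_state();print(s['time'],s['tcp_pos'],s['force'])
save('side','s12');latch('s12')
```

```text
19.45 [0.359  0.3086 0.0358] [-0.9023 -0.2648  0.5277]
s12 yel 97 [0.4348 0.3136 0.0884] rng [0.3458 0.299  0.0813 0.4467 0.3195 0.0947] normal [ 0.1535 -0.2266 -0.9618]
s12 red 21 [0.3404 0.3189 0.0818] rng [0.3366 0.3135 0.0772 0.3458 0.3229 0.0855] normal [ 0.6097 -0.0868  0.7879]
```

Scaled: -0.035 m is -0.0467, -0.0265 m is -0.0353.

{"method": "apply_moves", "body": {"motion": [[-0.0027,0,-0.0067,0,0,0,0.0],[-0.0093,0,-0.018,0,0,0,0.0],[-0.0187,0,-0.0267,0,0,0,0.0],[-0.0267,0,-0.0353,0,0,0,0.0],[-0.028,0,-0.0467,0,0,0,0.0]]}}

```text
time: 20.0
tcp_pos: [0.3365, 0.3076, -0.0013]
orientation: [0.0, 1.0, 0.0, -0.0]
force: [1.8, 0.4, 2.3]
width: 0.0001
finger_force: 1.0
```

{"method": "apply_moves", "body": {"motion": [[0.0013,0,-0.012,0,0,0,0.0],[0.0047,0,-0.0187,0,0,0,0.0],[0.008,0,-0.0253,0,0,0,0.0],[0.008,0,-0.028,0,0,0,0.0]]}}

```text
time: 20.4
tcp_pos: [0.3433, 0.3075, -0.0216]
orientation: [0.001, 1.0, -0.0, -0.001]
force: [-4.7, -3.0, 23.3]
width: 0.0003
finger_force: 11.7
```

Run:
```python
from h import *
np.set_printoptions(precision=4,suppress=True)
s=r.get_state();print(s['time'],s['tcp_pos'],s['force'])
save('side','s13');latch('s13')
```

```text
20.4 [ 0.3433  0.3075 -0.0216] [-4.7231 -2.997  23.2546]
s13 yel 99 [0.4287 0.3154 0.0925] rng [0.4186 0.3022 0.0802 0.4401 0.3213 0.1018] normal [-0.6819  0.0723  0.7279]
s13 red 25 [0.3629 0.3193 0.0293] rng [0.3566 0.3108 0.0231 0.3676 0.3234 0.0339] normal [-0.7262 -0.1699  0.6662]
```

Scaled: 0.15 m is 0.2, -0.001 m is -0.0013.

{"method": "apply_moves", "body": {"motion": [[0,0,-0.0013,0,0,0,0.0],[-0.0053,0,0.02,0,0,0,0.0],[-0.04,0,0.0733,0,0,0,0.0],[-0.0667,0,0.1333,0,0,0,0.0],[-0.0667,0,0.2,0,0,0,0.0]]}}

```text
time: 20.95
tcp_pos: [0.2898, 0.3061, 0.1283]
orientation: [-0.0, 1.0, -0.001, -0.002]
force: [2.2, 1.1, -0.4]
width: -0.0002
finger_force: 0.0
```

{"method": "apply_moves", "body": {"motion": [[0,0,0,0,0,0,0.0],[0,0,0,0,0,0,0.0],[0,0,0,0,0,0,0.0]]}}

```text
time: 21.25
tcp_pos: [0.2929, 0.3071, 0.127]
orientation: [0.001, 1.0, -0.001, -0.001]
force: [-0.1, -0.3, -0.4]
width: 0.0001
finger_force: 0.0
```

Run:
```python
from h import *
np.set_printoptions(precision=4,suppress=True)
s=r.get_state();print(s['time'],s['tcp_pos'],s['force'])
save('side','s14');save('wrist','w14')
for f in('s14','w14'):
    latch(f); X,P,u,v=cloud(f);P=P.astype(int)
    m=(P[:,2]>P[:,0]+40)&(X[:,2]>.075)&(X[:,2]<.1)&(X[:,0]>.45)&(X[:,0]<.55)&(abs(X[:,1]-.307)<.06)
    if m.sum()>50:print('lid',np.linalg.lstsq(np.c_[X[m][:,:2],np.ones(m.sum())],X[m,2],rcond=None)[0],np.median(X[m,2]))
    near=(abs(X[:,1]-.307)<.04)&(X[:,0]>.28)&(X[:,0]<.48)&(X[:,2]>.006)&(X[:,2]<.16)
    n=(X[:,2]-(X[:,0]-.3496))/2**.5; s_=(X[:,0]-.4876+X[:,2])/2**.5
    red=near&(P[:,0]>90)&(P[:,1]<.5*P[:,0]); yel=near&(P[:,0]>1.5*P[:,2])&(P[:,1]>.65*P[:,0])&(P[:,0]>70)
    for k in(red,yel): 
        if k.sum()>9:
            print('n',np.percentile(n[k],[10,50,90]),'s',np.percentile(s_[k],[5,95]),'dn/ds',np.polyfit(s_[k],n[k],1)[0])
```

```text
21.25 [0.2929 0.3071 0.127 ] [-0.1405 -0.3078 -0.3682]
s14 yel 101 [0.429  0.3152 0.0926] rng [0.4185 0.3027 0.0807 0.4393 0.3207 0.1018] normal [-0.6911  0.16    0.7048]
s14 red 94 [0.3569 0.3136 0.0249] rng [0.3456 0.2971 0.0164 0.3663 0.3224 0.035 ] normal [-0.6575  0.0112  0.7534]
lid [ 0.0058 -0.0014  0.0837] 0.08616506135155892
n [0.01   0.013  0.0148] s [-0.0877 -0.0619] dn/ds -0.06312145605542331
n [0.0049 0.0096 0.0114] s [0.01  0.037] dn/ds -0.0014379264233869856
w14 yel 451 [0.4263 0.3057 0.0911] rng [0.4175 0.3011 0.0825 0.4329 0.3109 0.0979] normal [-0.7048  0.0177  0.7092]
w14 red 455 [0.3504 0.3072 0.0196] rng [0.3446 0.296  0.0159 0.3557 0.3184 0.0243] normal [ 0.5567  0.01   -0.8307]
n [0.012  0.0134 0.0149] s [-0.0895 -0.0767] dn/ds -0.19133261945549218
n [0.0093 0.0104 0.0114] s [0.0095 0.0302] dn/ds -0.003138271590427217
```

```bash
python3 -c "
from bench import r
print(r.hand_in())"
```

```text
the job is handed in; nothing more can be done
None
```

I handed the job in at about 21 s with the nozzle box flat in the case, the lid shut, and the loop's bar under the hook with the lever flat. That is by my own camera and depth checks; the hand-in gave no verdict back, and one push knocked the lever down early, before I lifted it again and latched it.

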